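# Put up a support rod on the bench rail

## Robot

A 7-joint arm with a two-finger parallel gripper is mounted at the origin on the work surface. World frame = base frame: x ahead of the robot, y to its left, z up, the work surface at z = 0. Lengths are in m, angles in rad, forces in N, time in s.
With the tool pointing down it reaches from about 0.375 to 0.925 m from the base axis. Payload 3.1 kg.
Tool frame: the origin (TCP) lies at the centre of the arm's flange, where the gripper is bolted on; the fingertips stand 173 mm ahead of it and the grasp point (between the pads) lies 155 mm ahead of it (arm.nose_length is the distance from the TCP to the fingertips, in m); z points along the fingers, y is the line along which they close (so a half turn about z gives the same grasp; the last joint's range is limited). The gripper opens to 85 mm and grips with 20 to 120 N. Pads are 22 mm wide; open, the fingers measure 114 mm over their backs; the gripper's body (76 mm by 85 mm) begins 54 mm behind the grasp point. The pads swing forward as they close: fully open they stand 13 mm farther back than shut.
Start: joints at [-1.275, 0.383, 0.044, 1.598, -0.018, 1.161, -0.05], TCP at [0.249, 0.6, 0.405] pointing down, gripper open.
Joint ranges: [-2.61, 2.61], [-0.41, 2.15], [-1.48, 1.57], [0, 2.5], [-1.57, 4.71], [0.05, 1.97], [-2.85, 2.85]. Speed limits (rad/s): [2.79, 2.79, 3.14, 3.14, 3.14, 3.14, 3.14].

## Interface

Orientations are given as a unit quaternion [x, y, z, w].
In Python, from plant import arm, optics, order gives the robot as it stands.
- The arm moves only by the tool servo_tool, never from a script. Its argument "deltas" is text: rows parted by semicolons, each of 6 numbers parted by spaces: the shift along the tool's x, y, z in parts of the range, where 1.0 means 500 mm, then the turn, a rotation vector about the tool's x, y, z in fractions of the full range, 1 being 45 degrees. In form: tx ty tz rx ry rz; .... A call has exactly 5 rows; each row is the pose to reach, as a shift and turn from the pose commanded when the call began, along the tool's axes at that moment; what a row does not reach only later rows make up. A row lasts 1/12 s, in which the tool goes at most 41.7 mm and 7.16 degrees, less where a joint would pass 70% of its speed; a pose out of reach is approached as far as the arm can. Shift and turn numbers lie between -1 and 1, and a call with a number outside is refused. A call with a gripper value outside its range is refused whole. "jaw" is the finger opening in mm, from 0 to 85.4, set as the call begins (left out, the last holds). The fingers move at their own pace and stop on an object; "grip_force" is the grip in N (left out, the last holds). Time passes only in rows, so rows that repeat a pose let the fingers close, or fill a call up. It gives the time, the measured TCP pose, the force, the opening and the grip force at its end, in the units of the state.
- arm.sense(): the state, without advancing time (a new reading comes with each control period).
- optics.camera(name): name is "scene" or "top"; returns a dict with "img" (480x640x3 uint8, red, green, blue), "range_z" (480x640 float32, m along the optical axis (not along the pixel's ray), 0 where there is no reading), "mtx" (3x3 intrinsics, pixels), "dist" ([k1, k2, p1, p2, k3] as OpenCV has them; the pictures are not rectified), "rvec" (rotation vector, rad) and "tvec" (3), from world to camera coordinates, as OpenCV has them. Camera axes: x right, y down, z forward; pixel columns grow to the right and rows downward; lengths in m; the calibration is good to about 2 mm. A picture is of the moment at which its call begins.
- order.finish_job(): hands the job in; it is judged then, once.
The state is a dict: "time_s": time; "q": joint angles; "joint_velocities": joint speeds; "tau": joint torques, N m; "eef_pos": TCP position; "ee_rot": TCP orientation; "ft_force": force on the tool from outside, world axes, zero at the start; "wrist_torque": the same for the moment, N m; "gripper_width": opening from 0.0 (shut) to 1.0 (fully open); "finger_force": force on a finger pad.
Only numpy, scipy, OpenCV 4.12 (cv2) and the standard library are available. Lean on these libraries where they do the work, as an engineer would, in place of code of your own. Each camera call takes 0.05 s, during which the arm holds its last target. There are 200 camera calls.

## Task

Put up the steel support rod on the bench rail: drop the T-head of the blue socket foot into the rail's window, slide the foot along the slot until it meets the stop inside, and give it a quarter turn there so that it locks crosswise with its flange flat on the rail. Then slide the rod down into the foot's socket, fully home, and let go. Leave the tape roll, the red canister and the yellow note pad where they are.

Things in the scene. Friction and masses are not known exactly. Their poses are not given: they have to be found in the camera images.
- rail: Fixed aluminium T-slot rail, 56 (x) x 250 (y) x 28 mm high, blue mark on top at its -y end; origin at the centre of its underside, slot along its y axis on x = 0. Drop-in window, 15 wide x 30 long, at y = -80 to -50; from there to y = +95 the slot is 12 wide between lips 9 thick. Beneath runs a channel 15 wide, floor at z = 8: too narrow to turn the T-head.
- rail_window (a point): Centre of the rail's drop-in window, flanked by two blue strips, level with the rail's top face (rail frame 0, -65, 28 mm); axes as the rail's. The T-head goes in with its long way along the rail's y.
- rail_far (a point): Middle of the slot at the rail's top (rail frame 0, 50, 28 mm). Out of sight under the lips is a round locking chamber 29 across, moved each time: its centre is at rail y = +30 to +70. A solid stop, hard to see down the slot, closes its +y side; the head slid to +y meets it centred 1.5 mm past the chamber's centre and can be turned right there, to either hand. 8 mm short of that it cannot.
- foot: Socket foot, about 250 g; origin at the centre of its flange's underside, z up. Flange 40 diameter x 5; on it a blue block 36 (x) x 24 (y) x 50 mm, up to z = 55, white stripe on each narrow side: grip it across the 24 mm. It starts hanging upright in the grey storage block, at any yaw. Seated in the rail, its origin is level with the rail's top.
- foot_head (a point): Underside of the foot's T-head (foot frame 0, 0, -17 mm). Head 26 long (x, as the blue block's long way) x 12 wide x 6 thick with half-round ends, under a neck 9 diameter x 11 long; in the rail the head has 2 mm of vertical play under the lips.
- foot_socket (a point): Centre of the socket's mouth on top of the foot's blue block (foot frame 0, 0, 55 mm). Socket 14 diameter, 45 deep (bottom at foot z = 10), mouth bevelled 2 mm.
- park: Fixed grey storage block 64 x 64 x 26 mm high with a 30 mm round hole in which the foot hangs by its flange; origin at the centre of its underside.
- rod: Steel support rod, 12 diameter x 140 long, red band near the upper end, about 110 g. Origin at the centre of its lower end, z along it to the upper end. At the start it stands in the orange rack.
- rack: Fixed orange rack 60 x 60 x 46 mm high with one hole 14 diameter, 40 deep, in which the rod stands, 100 mm of it showing; origin at the centre of its underside.
- tape: Bystander: grey tape roll lying flat, 90 diameter x 48 high; origin at the centre of its underside.
- canister: Bystander: red canister with a white cap, 64 diameter x 85 high; origin at the centre of its underside.
- notes: Bystander: yellow note pad 76 x 76 x 14 mm; origin at the centre of its underside.

How it is judged:
On the way, in this order (a step that is already met when the one before it is completed fails the run):
1. the foot's T-head is down in the rail's window, lengthwise (z of foot in the frame of rail below 0.032 m and horizontal distance between foot and rail_window below 0.008 m and angle between the x axis of foot and the y axis of rail, either way round below 0.3 rad), for 0.05 s.
2. the foot has been slid along the slot, its head captured under the lips (z of foot in the frame of rail below 0.032 m and y of foot in the frame of rail above 0.02 m and angle between the x axis of foot and the y axis of rail, either way round below 0.3 rad), for 0.05 s.
3. the foot is turned a quarter turn and locked in the chamber (z of foot in the frame of rail below 0.031 m and y of foot in the frame of rail above 0.02 m and angle between the x axis of foot and the x axis of rail, either way round below 0.25 rad), for 0.2 s.
4. the rod is fully home in the foot's socket (z of rod in the frame of foot below 0.014 m and horizontal distance between rod and foot below 0.006 m and angle between the z axis of rod and the z axis of foot, either way round below 0.12 rad), for 0.2 s.
At the end, for the whole second after the job is handed in: The foot stands in the locking chamber with its flange flat on the rail (underside within 2 mm of the rail's top, tilt under 0.08 rad), its head across the slot to within 0.25 rad; the rod stands in the socket within 4 mm of its bottom, upright within 0.15 rad; both at rest and released (z of foot in the frame of rail between 0.025 and 0.03 m and y of foot in the frame of rail above 0.02 m and angle between the x axis of foot and the x axis of rail, either way round below 0.25 rad and angle between foot's own z axis and vertical below 0.08 rad and z of rod in the frame of foot below 0.014 m and horizontal distance between rod and foot below 0.006 m and angle between rod's own z axis and vertical below 0.15 rad and linear speed of each of rod, foot below 0.02 m/s); the robot touches nothing.
It fails at once if the tape roll is disturbed (distance of tape from where it was at the start of the episode above 0.02 m).
It fails at once if the canister is disturbed (distance of canister from where it was at the start of the episode above 0.02 m).
It fails at once if the note pad is disturbed (distance of notes from where it was at the start of the episode above 0.02 m).
It also fails if it takes over 72 s, if anything falls off the work surface, if the arm or the gripper's body presses on something with over 40 N, if the wrist force passes 120 N, or if a joint passes its speed limit or range.

## Working session

There is one attempt and no reset: what is moved stays moved. The work goes in short steps, Python scripts to look and compute and a tool call to move; the robot and the scene stay as the last step left them, time stands still between calls to the robot, and variables do not carry over. Pictures are saved under pics/ and viewed, at most 10 in all, crops included, and the job is handed in when it is done.

Besides the shell and the picture viewer there is one more tool, called as name(argument=value, ...) on one line, values as JSON. servo_tool: Moves the arm, as the interface text tells. Its arguments: {"type":"object","properties":{"deltas":{"type":"string"},"jaw":{"type":"number"},"grip_force":{"type":"number"}},"required":["deltas"]}

```bash
ls; mkdir -p pics; python3 - <<'E'
from plant import arm, optics
import cv2,numpy as np,pickle
d={}
for n in("scene","top"):
    c=optics.camera(n); d[n]=c
    cv2.imwrite(f"pics/{n}0.png",c["img"][:,:,::-1])
    R=cv2.Rodrigues(c["rvec"])[0]; print(n,c["mtx"],c["dist"],-R.T@c["tvec"].ravel(),R)
pickle.dump(d,open("c0.pkl","wb"))
print(arm.sense())
E
```

```text
pics
scene [[458.16935223   0.         320.185622  ]
 [  0.         458.16935223 243.40756062]
 [  0.           0.           1.        ]] [-0.07757182  0.          0.          0.          0.        ] [ 0.8049751  -0.43405746  0.65923742] [[ 0.88670349  0.46223932 -0.00957777]
 [ 0.34784895 -0.68063106 -0.64478094]
 [-0.30456203  0.56839789 -0.7643074 ]]
top [[449.55069269   0.         326.72958093]
 [  0.         449.55069269 236.50805598]
 [  0.           0.           1.        ]] [-0.00623235  0.          0.          0.          0.        ] [ 0.38117852 -0.0085091   0.99459583] [[-0.05431986 -0.99851015 -0.00518017]
 [-0.97612115  0.05419319 -0.21035824]
 [ 0.21032557 -0.00637016 -0.97761065]]
{'time_s': 0.1, 'q': array([-1.27480207,  0.38375539,  0.04382576,  1.59940967, -0.01788123,
        1.16124555, -0.04987547]), 'joint_velocities': array([ 0.0012336 , -0.00220469, -0.00081783, -0.00318875,  0.00030483,
       -0.00144399,  0.00351255]), 'tau': array([ 2.90277727e-03, -4.34730792e+01,  1.02943305e+00, -2.50454593e+01,
        1.09113660e-02,  5.45230316e-03, -1.31613265e-05]), 'eef_pos': array([0.24920884, 0.59984739, 0.40341411]), 'ee_rot': array([ 1.95567347e-01,  9.80689523e-01, -1.20120432e-03, -1.68160437e-04]), 'ft_force': array([ 0.40885679,  0.50220866, -0.37864861]), 'wrist_torque': array([-0.01698177,  0.02361299,  0.02815879]), 'finger_force': 0.0, 'gripper_width': 1.002914081917915}
```

View pics/scene0.png

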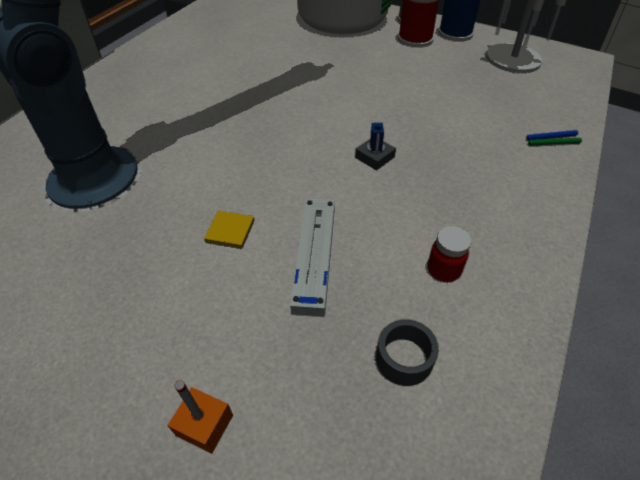

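View pics/top0.png

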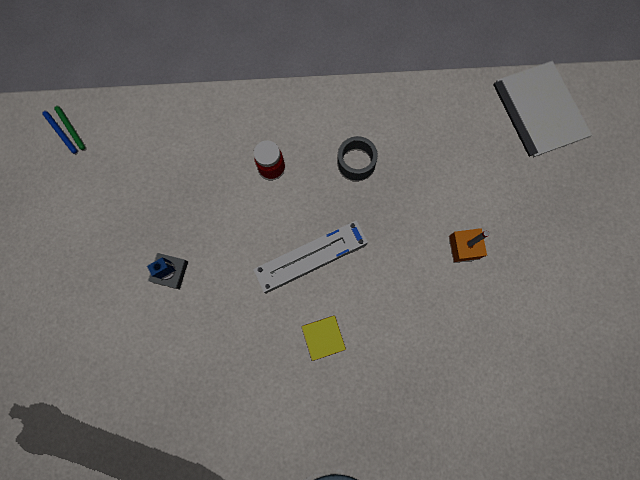

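The scene view shows the rail (295–335, 200–315; blue mark at 308,300), foot in its grey block (375,140), rod in the orange rack (200,415), notes (230,230), canister (450,255) and tape (407,350). The top view shows the same things: rail (265,280)–(360,230), foot (160,267), rod (480,240).

```bash
cat > h.py <<'E'
import numpy as np,cv2,pickle
def cloud(c):
    h,w=c["range_z"].shape; v,u=np.mgrid[:h,:w]
    p=cv2.undistortPoints(np.stack([u,v],-1).reshape(-1,1,2).astype(float),c["mtx"],c["dist"]).reshape(h,w,2)
    z=c["range_z"][...,None]; P=np.concatenate([p*z,z],-1)
    R=cv2.Rodrigues(c["rvec"])[0]; return (P-c["tvec"].ravel())@R
def proj(c,X): return cv2.projectPoints(np.array(X,float).reshape(-1,1,3),c["rvec"],c["tvec"],c["mtx"],c["dist"])[0].reshape(-1,2)
E
python3 - <<'E'
from h import *
d=pickle.load(open("c0.pkl","rb"))
box={"scene":{"rail":(285,195,345,322),"foot":(350,115,402,172),"rack":(160,375,240,455),"tape":(370,315,445,390),"can":(425,222,475,285),"notes":(200,205,260,250)},
"top":{"rail":(250,215,375,300),"foot":(140,245,195,295),"rack":(440,220,500,270),"tape":(330,130,385,185),"can":(245,135,292,185),"notes":(295,310,352,365)}}
for n in d:
    P=cloud(d[n]); ok=d[n]["range_z"]>0
    print(n)
    for k,(a,b,e,f) in box[n].items():
        q=P[b:f,a:e][ok[b:f,a:e]]; q=q[q[:,2]>.008]
        z=q[:,2]; zm=np.percentile(z,98)
        def rect(lo,hi,t):
            s=q[(z>lo)&(z<hi)]
            if len(s)<8: print(k,t,"few",len(s));return
            r=cv2.minAreaRect(s[:,:2].astype(np.float32)*1000)
            print(k,t,len(s),"zmed %.4f"%np.median(s[:,2]),"c",np.round(r[0],1),"sz",np.round(r[1],1),"a %.1f"%r[2],"mean",np.round(s[:,:2].mean(0)*1000,1))
        print(k,"zmax %.4f"%zm)
        for t,lo,hi in {"rail":[("top",.024,.034)],"foot":[("top",.077,.095),("parktop",.021,.029),("flange",.029,.035)],"rack":[("top",.041,.051),("rod",.06,.16),("rodtop",.140,.16)],"tape":[("top",.043,.053)],"can":[("top",.08,.09)],"notes":[("top",.01,.02)]}[k]: rect(lo,hi,t)
c=d["scene"]["img"][:,:,::-1];t=d["top"]["img"][:,:,::-1]
f=lambda im,x,y,w,h,s:cv2.resize(im[y:y+h,x:x+w],None,fx=s,fy=s,interpolation=cv2.INTER_CUBIC)
m=np.zeros((600,800,3),np.uint8)
m[:600,:250]=f(c,290,198,50,120,5); m[:300,250:550]=f(c,350,115,50,50,6); m[:300,550:800]=f(t,140,245,50,60,5)
m[300:600,250:800]=f(t,255,220,110,60,5)
m=np.clip(m*1.5,0,255).astype(np.uint8)
cv2.imwrite("pics/crop.png",m)
E
```

```text
scene
rail zmax 0.0295
rail top 2917 zmed 0.0268 c [547.8  23.4] sz [ 56.3 253.2] a 22.7 mean [554.    9.2]
foot zmax 0.0800
foot top 107 zmed 0.0788 c [533.  336.3] sz [24.3 39.2] a 28.0 mean [533.2 335.7]
foot parktop 373 zmed 0.0250 c [532.4 338. ] sz [68.8 66.2] a 74.1 mean [536.7 328.6]
foot flange 59 zmed 0.0308 c [534.1 333.2] sz [38.  31.7] a 16.2 mean [535.3 326.9]
rack zmax 0.1442
rack top 1708 zmed 0.0449 c [ 552.5 -321.7] sz [61.3 60.4] a 4.1 mean [ 555.4 -323.6]
rack rod 377 zmed 0.1155 c [ 552.7 -321.6] sz [12.4 12.2] a 10.1 mean [ 555.4 -322.6]
rack rodtop 99 zmed 0.1443 c [ 552.4 -321.8] sz [12.  11.9] a 86.6 mean [ 553.1 -321.8]
tape zmax 0.0486
tape top 1177 zmed 0.0465 c [767.9 -94.3] sz [90.  88.4] a 27.3 mean [768.9 -95.9]
can zmax 0.0855
can top 707 zmed 0.0836 c [768.4 105. ] sz [55.4 56.1] a 28.8 mean [768.6 103.8]
notes zmax 0.0150
notes top 1170 zmed 0.0127 c [371.8   4.4] sz [77.2 78.9] a 15.3 mean [373.    2.8]
top
rail zmax 0.0332
rail top 2504 zmed 0.0291 c [549.2  23.3] sz [ 56.9 250.6] a 22.6 mean [548.6  23.8]
foot zmax 0.0843
foot top 195 zmed 0.0822 c [534.5 337.9] sz [25.2 37.3] a 28.0 mean [534.3 337.9]
foot parktop 414 zmed 0.0269 c [534.7 338.3] sz [66.1 63.6] a 73.1 mean [531.5 330.2]
foot flange 124 zmed 0.0305 c [534.1 336.7] sz [62.1 63.4] a 73.2 mean [528.1 331.2]
rack zmax 0.1464
rack top 700 zmed 0.0468 c [ 553.9 -321.6] sz [60.6 62.6] a 4.3 mean [ 552.2 -318.5]
rack rod 125 zmed 0.1193 c [ 553.5 -320.6] sz [11.4 12.2] a 57.7 mean [ 552.  -318.4]
rack rodtop 38 zmed 0.1467 c [ 553.3 -321.1] sz [10.7 12.7] a 39.0 mean [ 553.1 -320.2]
tape zmax 0.0523
tape top 551 zmed 0.0489 c [768.2 -92.4] sz [88.2 88.7] a 42.4 mean [767.9 -92.9]
can zmax 0.0895
can top 512 zmed 0.0863 c [769.9 106.4] sz [55.3 54.8] a 61.3 mean [768.6 105.8]
notes zmax 0.0185
notes top 1298 zmed 0.0149 c [373.2   5.2] sz [76.1 75.8] a 14.7 mean [373.    5.3]
```

View pics/crop.png

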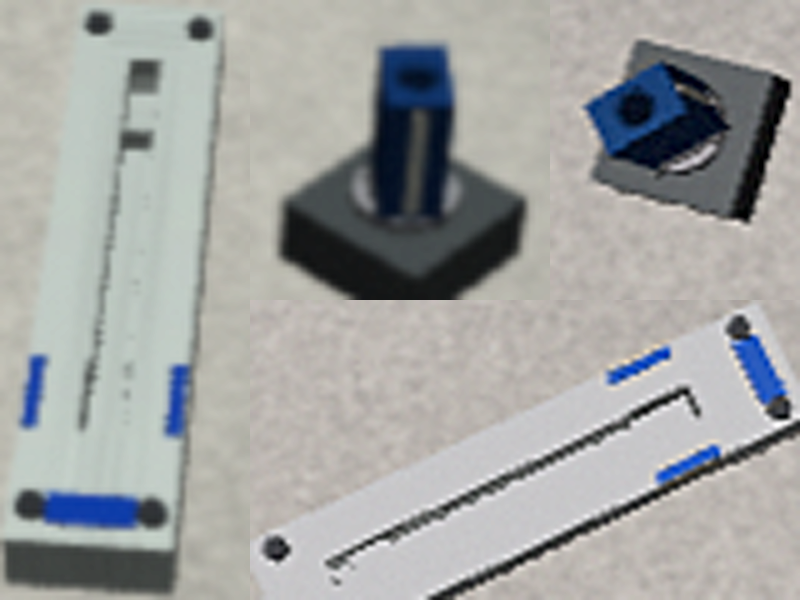

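The crops confirm it: the blue mark is at the rail's −y end, the window strips are beside it, and the block's narrow faces carry stripes. The stop shows as a light bar near (318,220) in the scene view. Both cameras agree to about 1.5 mm, and the measured heights match the given sizes (foot top ≈ 81, rod top ≈ 146, rail ≈ 28 mm).

```bash
cat > go.py <<'E'
import sys,numpy as np
from scipy.spatial.transform import Rotation as R
from plant import arm
def pose():
    s=arm.sense(); return np.array(s["eef_pos"])*1000,R.from_quat(s["ee_rot"]),s
def to(x,y,z,yaw):
    """delta to TCP at x,y,z mm, pointing down, tool y at yaw deg"""
    p,r,s=pose(); a=np.radians(yaw)
    Y=np.array([np.cos(a),np.sin(a),0]);Z=np.array([0,0,-1.]);T=R.from_matrix(np.c_[np.cross(Y,Z),Y,Z])
    print("t",s["time_s"],"pos",p.round(1),"yaw",np.degrees(np.arctan2(*r.as_matrix()[[1,0],1])).round(2),"q",np.round(s["q"],2),"F",np.round(s["ft_force"],1),"w %.1f"%(s["gripper_width"]*85.4))
    print("delta",r.inv().apply(np.array([x,y,z])-p).round(1),np.degrees((r.inv()*T).as_rotvec()).round(2))
def rail(x,y): # mm rail frame -> world
    a=np.radians(22.65); c,s=np.cos(a),np.sin(a); return 548.5+c*x-s*y,23.4+s*x+c*y
if __name__=="__main__": to(*map(float,sys.argv[1:5]))
E
python3 go.py 533.8 337.1 290 28; python3 -c "
from go import rail;print(rail(0,-65),rail(0,50))"
```

```text
t 0.1 pos [249.2 599.8 403.4] yaw 67.44 q [-1.27  0.38  0.04  1.6  -0.02  1.16 -0.05] F [ 0.4  0.5 -0.4] w 85.6
delta [-363.6 -133.2  113.8] [-0.13  0.06 39.44]
(np.float64(573.5315538932925), np.float64(-36.58684280479503)) (np.float64(529.2449585436211), np.float64(69.54372523445772))
```

Careful with the scale: shifts go in shares of 500 mm and turns go in shares of 45 degrees. That gives: -165 mm is -0.33, -145 mm is -0.29, 20 degrees is 0.4444.

servo_tool(deltas="-0.06 -0.024 0.02 0 0 0.1111; -0.14 -0.052 0.044 0 0 0.2444; -0.22 -0.08 0.068 0 0 0.3778; -0.29 -0.106 0.09 0 0 0.4444; -0.33 -0.12 0.1 0 0 0.4444", jaw=85, grip_force=60)

```text
time_s: 0.52
eef_pos: [0.3826, 0.4764, 0.3525]
ee_rot: [0.367, 0.93, -0.003, 0.001]
ft_force: [1.9, -0.5, 0.2]
gripper_width: 0.997
finger_force: 0.0
```

```bash
python3 go.py 533.8 337.1 290 28
```

```text
t 0.5167 pos [382.6 476.4 352.5] yaw 46.99 q [-1.1   0.36  0.17  1.75 -0.07  1.04 -0.09] F [ 1.9 -0.5  0.2] w 85.1
delta [-205.3    1.5   63.4] [-0.17  0.28 18.99]
```

In the tool's units: -190 mm is -0.38, -160 mm is -0.32, 19 degrees is 0.4222.

servo_tool(deltas="-0.08 0 0.024 0 0 0.1111; -0.16 0 0.05 0 0 0.2222; -0.24 0 0.076 0 0 0.3333; -0.32 0.002 0.1 0 0 0.4222; -0.38 0.002 0.12 0 0 0.4222")

```text
time_s: 0.93
eef_pos: [0.5215, 0.3503, 0.2934]
ee_rot: [0.514, 0.858, -0.001, 0.001]
ft_force: [0.3, -0.4, -0.1]
gripper_width: 0.999
finger_force: 0.0
```

servo_tool(deltas="0 0 0 0 0 0; 0 0 0 0 0 0; 0 0 0 0 0 0; 0 0 0 0 0 0; 0 0 0 0 0 0")

```text
time_s: 1.35
eef_pos: [0.518, 0.3559, 0.2949]
ee_rot: [0.51, 0.86, 0.0, -0.001]
ft_force: [-0.3, 0.1, -0.3]
gripper_width: 0.997
finger_force: 0.0
```

```bash
python3 go.py 533.8 337.1 213 28
```

```text
t 1.35 pos [518.  355.9 294.9] yaw 28.66 q [-0.89  0.47  0.27  1.75 -0.15  0.94 -0.05] F [-0.3  0.1 -0.3] w 85.2
delta [-24.2   4.8  81.9] [ 0.02 -0.08  0.66]
```

In the tool's units: 72 mm is 0.144, 60 mm is 0.12, 0.6 degrees is 0.0133.

servo_tool(deltas="-0.02 0.004 0.02 0 0 0.0133; -0.048 0.01 0.04 0 0 0.0133; -0.048 0.01 0.08 0 0 0.0133; -0.048 0.01 0.12 0 0 0.0133; -0.048 0.01 0.144 0 0 0.0133")

```text
time_s: 1.77
eef_pos: [0.5345, 0.3343, 0.2202]
ee_rot: [0.516, 0.856, -0.001, -0.0]
ft_force: [-0.4, -0.8, -0.0]
gripper_width: 0.994
finger_force: 0.0
```

servo_tool(deltas="0 0 0 0 0 0; 0 0 0 0 0 0; 0 0 0 0 0 0; 0 0 0 0 0 0; 0 0 0 0 0 0")

```text
time_s: 2.18
eef_pos: [0.5358, 0.3355, 0.2241]
ee_rot: [0.516, 0.857, 0.001, 0.0]
ft_force: [0.4, 0.2, 0.5]
gripper_width: 0.997
finger_force: 0.0
```

```bash
python3 go.py 533.8 337.1 213 28
```

```text
t 2.1833 pos [535.8 335.5 224.1] yaw 27.85 q [-0.83  0.57  0.26  1.77 -0.19  0.82  0.01] F [0.4 0.2 0.5] w 85.2
delta [ 2.3 -1.  11.1] [ 0.15 -0.03 -0.15]
```

In the tool's units: 11 mm is 0.022, 6 mm is 0.012.

servo_tool(deltas="0.002 -0.001 0.012 0 0 0; 0.004 -0.002 0.022 0 0 0; 0.004 -0.002 0.022 0 0 0; 0.004 -0.002 0.022 0 0 0; 0.004 -0.002 0.022 0 0 0")

```text
time_s: 2.6
eef_pos: [0.5332, 0.3363, 0.2114]
ee_rot: [0.516, 0.856, -0.0, -0.0]
ft_force: [0.0, -0.2, 0.5]
gripper_width: 0.994
finger_force: 0.0
```

servo_tool(deltas="0 0 0 0 0 0; 0 0 0 0 0 0; 0 0 0 0 0 0; 0 0 0 0 0 0; 0 0 0 0 0 0", jaw=0, grip_force=60)

```text
time_s: 3.02
eef_pos: [0.5335, 0.3364, 0.2118]
ee_rot: [0.516, 0.856, 0.0, 0.0]
ft_force: [3.1, 2.9, 3.3]
gripper_width: 0.292
finger_force: 4.0
```

servo_tool(deltas="0 0 0 0 0 0; 0 0 0 0 0 0; 0 0 0 0 0 0; 0 0 0 0 0 0; 0 0 0 0 0 0")

```text
time_s: 3.43
eef_pos: [0.5336, 0.3365, 0.212]
ee_rot: [0.516, 0.856, 0.0, 0.0]
ft_force: [0.3, 0.5, 2.0]
gripper_width: 0.277
finger_force: 59.5
```

```bash
python3 go.py 533.8 337.1 213 28
```

```text
t 3.4333 pos [533.6 336.5 212. ] yaw 27.84 q [-0.83  0.58  0.26  1.78 -0.2   0.8   0.01] F [0.3 0.5 2. ] w 23.6
delta [ 0.4  0.5 -1. ] [ 0.04 -0.   -0.16]
```

In the tool's units: -60 mm is -0.12, -48 mm is -0.096.

servo_tool(deltas="0 0 -0.02 0 0 0; 0 0 -0.044 0 0 0; 0 0 -0.07 0 0 0; 0 0 -0.096 0 0 0; 0 0 -0.12 0 0 0")

```text
time_s: 3.85
eef_pos: [0.5336, 0.3364, 0.2736]
ee_rot: [0.516, 0.856, 0.001, 0.0]
ft_force: [-0.0, -0.1, -2.8]
gripper_width: 0.271
finger_force: 59.0
```

```bash
python3 go.py 573.5 -36.6 270 22.65
```

```text
t 3.85 pos [533.6 336.4 273.6] yaw 27.83 q [-0.85  0.5   0.28  1.76 -0.17  0.91 -0.01] F [-0.  -0.1 -2.8] w 23.2
delta [-348.5 -138.8    3.4] [ 0.07 -0.01  5.18]
```

In the tool's units: -165 mm is -0.33, -130 mm is -0.26, 5 degrees is 0.1111.

servo_tool(deltas="-0.05 -0.02 0 0 0 0.0222; -0.12 -0.048 0 0 0 0.0444; -0.19 -0.076 0 0 0 0.0667; -0.26 -0.104 0 0 0 0.0889; -0.33 -0.132 0 0 0 0.1111")

```text
time_s: 4.27
eef_pos: [0.5522, 0.1581, 0.2732]
ee_rot: [0.553, 0.833, 0.001, 0.0]
ft_force: [0.9, 0.3, -3.9]
gripper_width: 0.274
finger_force: 59.2
```

In the tool's units: -150 mm is -0.3, -130 mm is -0.26.

servo_tool(deltas="-0.068 -0.032 0 0 0 0; -0.136 -0.062 0 0 0 0; -0.2 -0.09 0 0 0 0; -0.26 -0.114 0 0 0 0; -0.3 -0.13 0 0 0 0")

```text
time_s: 4.68
eef_pos: [0.5501, -0.0086, 0.2732]
ee_rot: [0.555, 0.832, -0.0, 0.001]
ft_force: [1.4, -0.7, -1.8]
gripper_width: 0.275
finger_force: 59.2
```

```bash
python3 go.py 573.5 -36.6 270 22.65
```

```text
t 4.6833 pos [550.1  -8.6 273.2] yaw 22.57 q [-0.4   0.37  0.4   1.96 -0.19  0.84  0.5 ] F [ 1.4 -0.7 -1.8] w 23.5
delta [-34.9  10.8   3.3] [ 0.06  0.12 -0.08]
```

In the tool's units: -35 mm is -0.07, -24 mm is -0.048.

servo_tool(deltas="-0.024 0.008 0.004 0 0 0; -0.048 0.016 0.006 0 0 0; -0.07 0.022 0.006 0 0 0; -0.07 0.022 0.006 0 0 0; -0.07 0.022 0.006 0 0 0")

```text
time_s: 5.1
eef_pos: [0.5751, -0.0309, 0.2689]
ee_rot: [0.553, 0.833, 0.0, 0.0]
ft_force: [-0.4, 0.8, -2.9]
gripper_width: 0.271
finger_force: 59.2
```

servo_tool(deltas="0 0 0 0 0 0; 0 0 0 0 0 0; 0 0 0 0 0 0; 0 0 0 0 0 0; 0 0 0 0 0 0")

```text
time_s: 5.52
eef_pos: [0.5739, -0.0313, 0.2686]
ee_rot: [0.553, 0.833, 0.0, -0.0]
ft_force: [-0.2, 0.1, -2.9]
gripper_width: 0.276
finger_force: 59.2
```

```bash
python3 go.py 573.5 -36.6 270 22.65; python3 - <<'E'
from h import *
from plant import optics
import numpy as np
m=np.zeros((600,800,3),np.uint8)
for i,(n,x,y) in enumerate([("scene",280,190),("top",300,190)]):
    c=optics.camera(n); pickle.dump(c,open(n+"1.pkl","wb"))
    m[:600,i*400:(i+1)*400]=cv2.resize(c["img"][y:y+120,x:x+80,::-1],(400,600),interpolation=cv2.INTER_CUBIC)
cv2.imwrite("pics/win.png",np.clip(m*1.5,0,255).astype(np.uint8))
E
```

```text
t 5.5167 pos [573.9 -31.3 268.6] yaw 22.89 q [-0.35  0.42  0.4   1.9  -0.22  0.85  0.56] F [-0.2  0.1 -2.9] w 23.5
delta [-4.7 -2.5 -1.4] [-0.01 -0.02  0.24]
```

View pics/win.png

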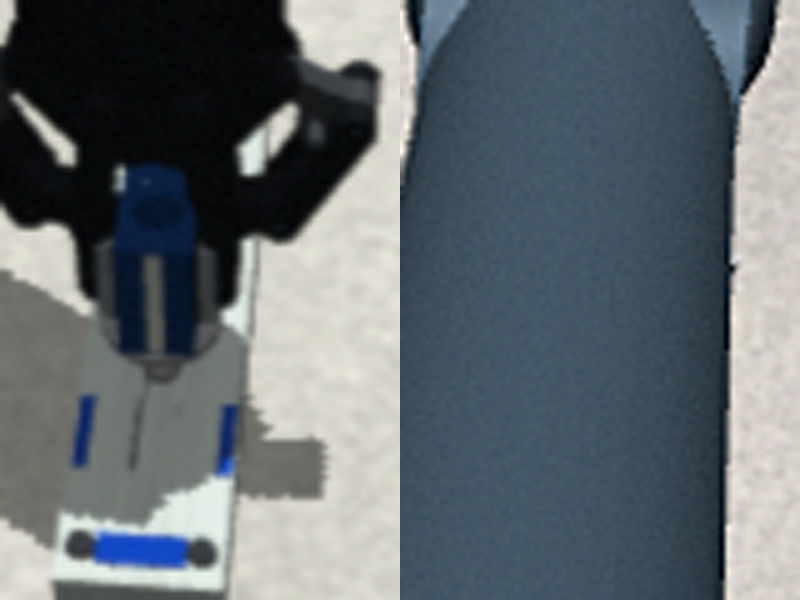

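The scene crop shows the foot upright in the hand, its head at about (313,264) in the full image, up-rail of the window, whose strips are at (297,276) and (325,277). The top view is blocked by the arm. I'll use the scene depth for the relative offset.

```bash
cat > foot.py <<'E'
from h import *
def foottop(c,ztop,box=None):
    P=cloud(c); im=c["img"].astype(int); ok=(c["range_z"]>0)&(abs(P[...,2]-ztop)<.006)&(im[...,2]>im[...,0]+25)
    if box: m=np.zeros_like(ok); a,b,e,f=box; m[b:f,a:e]=1; ok&=m
    s=P[ok]; r=cv2.minAreaRect(s[:,:2].astype(np.float32)*1000)
    print("n",len(s),"z",np.median(s[:,2]).round(4),"c",np.round(r[0],1),"sz",np.round(r[1],1),"a",round(r[2],1),"mean",(s[:,:2].mean(0)*1000).round(1))
    return r
E
python3 - <<'E'
from foot import *
c=pickle.load(open("scene1.pkl","rb")); foottop(c,.1365,(290,215,335,245))
c=pickle.load(open("c0.pkl","rb"))["scene"]; foottop(c,.079,(350,115,402,172))
# rail features in initial pictures: blue strips at z=28
for n,b in (("scene",(285,195,345,322)),("top",(250,215,375,300))):
    c=pickle.load(open("c0.pkl","rb"))[n]; im=c["img"].astype(int); P=cloud(c)
    m=((im[...,2]>im[...,0]+60)).astype(np.uint8); k=np.zeros_like(m); k[b[1]:b[3],b[0]:b[2]]=1
    N,L,S,C=cv2.connectedComponentsWithStats(m*k)
    for i in range(1,N):
        if S[i,4]>10: print(n,S[i,4],C[i].round(1),(P[L==i].mean(0)*1000).round(1))
E
```

```text
n 194 z 0.1362 c [573.  -30.5] sz [22.9 35.6] a 25.0 mean [572.9 -32.1]
n 102 z 0.0787 c [532.3 337.6] sz [23.8 36.7] a 27.1 mean [532.8 337.5]
scene 30 [296.1 275.6] [549.6 -46.1  26.8]
scene 32 [324.9 277.4] [601.7 -39.8  46.7]
scene 101 [307.6 299.5] [590.5 -80.4  27.8]
top 67 [356.4 233.4] [592.2 -80.2  29.8]
top 26 [333.  232.4] [597.4 -29.   29.3]
top 30 [342.4 252.3] [551.9 -46.9  29.2]
```

In the tool's units: 32 mm is 0.064, -5.4 mm is -0.0108, 0.2 degrees is 0.0044.

servo_tool(deltas="-0.004 -0.002 0.01 0 0 0.0044; -0.0108 -0.0052 0.02 0 0 0.0044; -0.0108 -0.0052 0.04 0 0 0.0044; -0.0108 -0.0052 0.056 0 0 0.0044; -0.0108 -0.0052 0.064 0 0 0.0044")

```text
time_s: 6.03
eef_pos: [0.5728, -0.0379, 0.2345]
ee_rot: [0.555, 0.832, -0.001, -0.001]
ft_force: [-0.6, 1.4, -4.1]
gripper_width: 0.278
finger_force: 59.3
```

servo_tool(deltas="0 0 0 0 0 0; 0 0 0 0 0 0; 0 0 0 0 0 0; 0 0 0 0 0 0; 0 0 0 0 0 0")

```text
time_s: 6.45
eef_pos: [0.5741, -0.0378, 0.2372]
ee_rot: [0.555, 0.832, 0.0, 0.0]
ft_force: [0.6, -0.4, -2.3]
gripper_width: 0.268
finger_force: 59.3
```

```bash
python3 go.py 573.6 -37.3 214 22.65; python3 - <<'E'
from foot import *
from plant import optics
c=optics.camera("scene"); foottop(c,.105,(290,215,340,290))
E
```

```text
t 6.45 pos [574.1 -37.8 237.2] yaw 22.65 q [-0.33  0.47  0.39  1.92 -0.24  0.8   0.59] F [ 0.6 -0.4 -2.3] w 22.9
delta [ 0.7 -0.3 23.2] [ 0.06  0.02 -0.  ]
n 175 z 0.1048 c [573.9 -38.2] sz [22.2 34.6] a 24.0 mean [573.5 -40. ]
```

In the tool's units: 10 mm is 0.02, 8 mm is 0.016.

servo_tool(deltas="0.001 -0.0006 0.004 0 0 0; 0.001 -0.0006 0.008 0 0 0; 0.001 -0.0006 0.012 0 0 0; 0.001 -0.0006 0.016 0 0 0; 0.001 -0.0006 0.02 0 0 0")

```text
time_s: 6.92
eef_pos: [0.5733, -0.0374, 0.2263]
ee_rot: [0.555, 0.832, -0.0, -0.0]
ft_force: [0.4, 0.2, -3.7]
gripper_width: 0.271
finger_force: 59.3
```

In the tool's units: 3 mm is 0.006, 2 mm is 0.004.

servo_tool(deltas="0 0 0.002 0 0 0; 0 0 0.004 0 0 0; 0 0 0.006 0 0 0; 0 0 0.006 0 0 0; 0 0 0.006 0 0 0")

```text
time_s: 7.33
eef_pos: [0.5733, -0.0375, 0.2236]
ee_rot: [0.555, 0.832, -0.0, -0.0]
ft_force: [-0.2, 0.4, -2.9]
gripper_width: 0.275
finger_force: 59.3
```

```bash
python3 go.py 573.6 -37.3 214 22.65
```

```text
t 7.3333 pos [573.3 -37.5 223.6] yaw 22.64 q [-0.32  0.49  0.38  1.92 -0.25  0.77  0.6 ] F [-0.2  0.4 -2.9] w 23.5
delta [0.1 0.3 9.6] [-0.    0.   -0.01]
```

In the tool's units: 8.5 mm is 0.017, 7.5 mm is 0.015.

servo_tool(deltas="0 0 0.004 0 0 0; 0 0 0.008 0 0 0; 0 0 0.012 0 0 0; 0 0 0.015 0 0 0; 0 0 0.017 0 0 0")

```text
time_s: 7.75
eef_pos: [0.5732, -0.0374, 0.2148]
ee_rot: [0.555, 0.832, -0.0, -0.0]
ft_force: [0.4, 0.7, -3.4]
gripper_width: 0.273
finger_force: 59.3
```

servo_tool(deltas="0 0 0 0 0 0; 0 0 0 0 0 0; 0 0 0 0 0 0; 0 0 0 0 0 0; 0 0 0 0 0 0")

```text
time_s: 8.17
eef_pos: [0.5734, -0.0375, 0.2153]
ee_rot: [0.555, 0.832, 0.0, 0.0]
ft_force: [0.6, -0.7, -3.4]
gripper_width: 0.27
finger_force: 59.3
```

```bash
python3 go.py 573.6 -37.3 214 22.65
```

```text
t 8.1667 pos [573.4 -37.5 215.3] yaw 22.64 q [-0.31  0.51  0.37  1.92 -0.26  0.76  0.6 ] F [ 0.6 -0.7 -3.4] w 23.0
delta [0.1 0.2 1.3] [ 0.02  0.01 -0.01]
```

In the tool's units: 2 mm is 0.004, 1.5 mm is 0.003.

servo_tool(deltas="0 0 0.001 0 0 0; 0 0 0.002 0 0 0; 0 0 0.003 0 0 0; 0 0 0.004 0 0 0; 0 0 0.004 0 0 0")

```text
time_s: 8.58
eef_pos: [0.5735, -0.0375, 0.2139]
ee_rot: [0.555, 0.832, 0.0, -0.0]
ft_force: [-3.4, 1.0, 4.9]
gripper_width: 0.277
finger_force: 60.2
```

servo_tool(deltas="0 0 0 0 0 0; 0 0 0 0 0 0; 0 0 0 0 0 0; 0 0 0 0 0 0; 0 0 0 0 0 0")

```text
time_s: 9.0
eef_pos: [0.5734, -0.0375, 0.2139]
ee_rot: [0.555, 0.832, 0.0, -0.0]
ft_force: [-3.2, 1.5, 4.6]
gripper_width: 0.276
finger_force: 60.3
```

servo_tool(deltas="0 0 -0.003 0 0 0; 0.01 0 -0.003 0 0 0; 0.024 0 -0.003 0 0 0; 0.04 0 -0.003 0 0 0; 0.056 0 -0.003 0 0 0")

```text
time_s: 9.42
eef_pos: [0.5619, -0.0104, 0.2141]
ee_rot: [0.554, 0.832, -0.0, -0.0]
ft_force: [0.0, 0.3, -2.6]
gripper_width: 0.277
finger_force: 59.4
```

In the tool's units: 40 mm is 0.08, 32 mm is 0.064.

servo_tool(deltas="0.016 0 0 0 0 0; 0.032 0 0 0 0 0; 0.048 0 0 0 0 0; 0.064 0 0 0 0 0; 0.08 0 0 0 0 0")

```text
time_s: 9.83
eef_pos: [0.5468, 0.0262, 0.2147]
ee_rot: [0.554, 0.832, 0.0, 0.0]
ft_force: [0.0, -0.7, -2.5]
gripper_width: 0.27
finger_force: 59.4
```

```bash
python3 go.py 537.0 50.6 215 22.65
```

```text
t 9.8333 pos [546.8  26.2 214.7] yaw 22.66 q [-0.43  0.46  0.37  1.99 -0.24  0.73  0.48] F [ 0.  -0.7 -2.5] w 23.1
delta [26.3  0.3 -0.3] [ 0.01 -0.    0.01]
```

In the tool's units: 24 mm is 0.048, 21 mm is 0.042.

servo_tool(deltas="0.012 0 0 0 0 0; 0.024 0 0 0 0 0; 0.034 0 0 0 0 0; 0.042 0 0 0 0 0; 0.048 0 0 0 0 0")

```text
time_s: 10.25
eef_pos: [0.5378, 0.0479, 0.2147]
ee_rot: [0.554, 0.832, 0.0, 0.0]
ft_force: [0.2, 0.1, -2.5]
gripper_width: 0.277
finger_force: 59.4
```

In the tool's units: 10 mm is 0.02, 8 mm is 0.016.

servo_tool(deltas="0.004 0 0 0 0 0; 0.008 0 0 0 0 0; 0.012 0 0 0 0 0; 0.016 0 0 0 0 0; 0.02 0 0 0 0 0")

```text
time_s: 10.67
eef_pos: [0.534, 0.0566, 0.2146]
ee_rot: [0.555, 0.832, -0.0, 0.0]
ft_force: [-0.1, -0.7, -3.6]
gripper_width: 0.275
finger_force: 59.4
```

```bash
python3 go.py 529.2 69.5 215 22.65
```

```text
t 10.6667 pos [534.   56.6 214.6] yaw 22.61 q [-0.49  0.45  0.36  2.02 -0.24  0.72  0.41] F [-0.1 -0.7 -3.6] w 23.4
delta [13.8  0.5 -0.4] [-0.01  0.01 -0.04]
```

servo_tool(deltas="0.004 0.0004 0 0 0 0; 0.008 0.0004 0 0 0 0; 0.012 0.0004 0 0 0 0; 0.014 0.0004 0 0 0 0; 0.016 0.0004 0 0 0 0")

```text
time_s: 11.08
eef_pos: [0.5311, 0.0644, 0.2146]
ee_rot: [0.554, 0.832, 0.0, -0.0]
ft_force: [0.5, -0.3, -2.6]
gripper_width: 0.273
finger_force: 59.4
```

In the tool's units: 7 mm is 0.014, 6 mm is 0.012.

servo_tool(deltas="0.003 0 0 0 0 0; 0.006 0 0 0 0 0; 0.009 0 0 0 0 0; 0.012 0 0 0 0 0; 0.014 0 0 0 0 0")

```text
time_s: 11.5
eef_pos: [0.5285, 0.0709, 0.2147]
ee_rot: [0.554, 0.832, 0.0, -0.0]
ft_force: [-0.2, -0.2, -4.0]
gripper_width: 0.271
finger_force: 59.4
```

In the tool's units: 7 mm is 0.014, 6 mm is 0.012.

servo_tool(deltas="0.003 0 0 0 0 0; 0.006 0 0 0 0 0; 0.009 0 0 0 0 0; 0.012 0 0 0 0 0; 0.014 0 0 0 0 0")

```text
time_s: 11.92
eef_pos: [0.5271, 0.0729, 0.2149]
ee_rot: [0.556, 0.831, -0.001, 0.004]
ft_force: [3.8, -9.1, -4.9]
gripper_width: 0.277
finger_force: 59.1
```

```bash
python3 go.py 521.5 88 215 22.65
```

```text
t 11.9167 pos [527.1  72.9 214.9] yaw 22.49 q [-0.53  0.44  0.37  2.03 -0.23  0.71  0.37] F [ 3.8 -9.1 -4.9] w 23.6
delta [16.1  0.6 -0.2] [ 0.12  0.42 -0.16]
```

Contact with the stop: −10 N along the rail, at about rail y = 54. I'll back off the pressure and turn.

In the tool's units: -4.5 mm is -0.009, -4 mm is -0.008.

servo_tool(deltas="-0.004 0 0 0 0 0; -0.008 0 0 0 0 0; -0.009 0 0 0 0 0; -0.009 0 0 0 0 0; -0.009 0 0 0 0 0")

```text
time_s: 12.33
eef_pos: [0.528, 0.0717, 0.2148]
ee_rot: [0.555, 0.832, -0.0, 0.001]
ft_force: [2.2, -5.0, -4.0]
gripper_width: 0.272
finger_force: 59.0
```

```bash
python3 go.py 527 73 215 22.65
```

```text
t 12.3333 pos [528.   71.7 214.8] yaw 22.61 q [-0.52  0.44  0.36  2.03 -0.23  0.71  0.38] F [ 2.2 -5.  -4. ] w 23.2
delta [ 1.5 -0.4 -0.2] [ 0.04  0.12 -0.04]
```

In the tool's units: -1 mm is -0.002, 20 degrees is 0.4444.

servo_tool(deltas="-0.002 0 0 0 0 0; -0.002 0 0 0 0 0.1333; -0.002 0 0 0 0 0.2667; -0.002 0 0 0 0 0.3778; -0.002 0 0 0 0 0.4444")

```text
time_s: 12.75
eef_pos: [0.5267, 0.0712, 0.2142]
ee_rot: [0.692, 0.722, -0.002, -0.001]
ft_force: [0.0, -5.0, -2.9]
gripper_width: 0.274
finger_force: 59.4
```

```bash
python3 go.py 528 71 215 -67.35
```

```text
t 12.75 pos [526.7  71.2 214.2] yaw 2.42 q [-0.59  0.45  0.44  2.03 -0.29  0.72  0.07] F [ 0.  -5.  -2.9] w 23.4
delta [-0.2  1.3 -0.8] [-0.16  0.2  69.77]
```

In the tool's units: 0.5 mm is 0.001, 30 degrees is 0.6667.

servo_tool(deltas="0 0 0 0 0 0.1333; 0 0.001 0 0 0 0.2667; 0 0.001 0 0 0 0.4; 0 0.001 0 0 0 0.5333; 0 0.001 0 0 0 0.6667")

```text
time_s: 13.17
eef_pos: [0.526, 0.0726, 0.214]
ee_rot: [0.855, 0.518, -0.003, -0.003]
ft_force: [-5.8, -2.8, 2.9]
gripper_width: 0.276
finger_force: 60.1
```

```bash
python3 go.py 527.5 71 215 -67.35
```

```text
t 13.1667 pos [526.   72.6 214. ] yaw -27.57 q [-0.69  0.48  0.56  2.03 -0.38  0.74 -0.37] F [-5.8 -2.8  2.9] w 23.6
delta [-0.7  2.  -1. ] [-0.39  0.33 39.78]
```

In the tool's units: 1 mm is 0.002, -0.5 mm is -0.001, 34 degrees is 0.7556.

servo_tool(deltas="0 0.002 -0.001 -0.0044 0.0044 0.1556; 0 0.002 -0.001 -0.0089 0.0067 0.3111; 0 0.002 -0.001 -0.0089 0.0067 0.4667; 0 0.002 -0.001 -0.0089 0.0067 0.6222; 0 0.002 -0.001 -0.0089 0.0067 0.7556")

```text
time_s: 13.58
eef_pos: [0.5267, 0.0732, 0.214]
ee_rot: [0.969, 0.246, 0.001, -0.001]
ft_force: [-1.8, -0.5, -3.1]
gripper_width: 0.27
finger_force: 59.3
```

```bash
python3 go.py 527.5 71 215 -67.35
```

```text
t 13.5833 pos [526.7  73.2 214. ] yaw -61.58 q [-0.8   0.52  0.7   2.04 -0.49  0.75 -0.87] F [-1.8 -0.5 -3.1] w 23.1
delta [-0.4  2.3 -1. ] [-0.05 -0.07  5.77]
```

In the tool's units: 1 mm is 0.002, 0.5 mm is 0.001, 5.8 degrees is 0.1289.

servo_tool(deltas="0 0.001 0 0 0 0.0889; 0 0.001 0 0 0 0.1289; 0 0.001 0 0 0 0.1289; 0 0.001 0.001 0 0 0.1289; 0 0.001 0.002 0 0 0.1289")

```text
time_s: 14.0
eef_pos: [0.5271, 0.0732, 0.2139]
ee_rot: [0.98, 0.199, -0.0, -0.002]
ft_force: [-10.1, 1.6, 13.0]
gripper_width: 0.274
finger_force: 61.1
```

servo_tool(deltas="0 0 0 0 0 0; 0 0 0 0 0 0; 0 0 0 0 0 0; 0 0 0 0 0 0; 0 0 0 0 0 0")

```text
time_s: 14.42
eef_pos: [0.5271, 0.0731, 0.2139]
ee_rot: [0.98, 0.199, -0.0, -0.002]
ft_force: [-7.7, 0.1, 7.4]
gripper_width: 0.27
finger_force: 60.9
```

```bash
python3 go.py 527.5 71 214 -67.35
```

```text
t 14.4167 pos [527.1  73.1 213.9] yaw -66.99 q [-0.82  0.53  0.72  2.04 -0.51  0.76 -0.95] F [-7.7  0.1  7.4] w 23.1
delta [-0.5  2.1 -0.1] [-0.22 -0.02  0.36]
```

In the tool's units: -0.5 mm is -0.001.

servo_tool(deltas="0 0 -0.001 0 0 0; 0 0 -0.001 0 0 0; 0 0 -0.001 0 0 0; 0 0 -0.001 0 0 0; 0 0 -0.001 0 0 0", jaw=85)

```text
time_s: 14.83
eef_pos: [0.5301, 0.0713, 0.215]
ee_rot: [0.98, 0.198, 0.005, 0.001]
ft_force: [-0.3, 0.9, -0.1]
gripper_width: 0.961
finger_force: 0.0
```

servo_tool(deltas="0 0 0 0 0 0; 0 0 0 0 0 0; 0 0 0 0 0 0; 0 0 0 0 0 0; 0 0 0 0 0 0")

```text
time_s: 15.25
eef_pos: [0.5295, 0.0711, 0.2146]
ee_rot: [0.98, 0.198, 0.004, 0.001]
ft_force: [0.4, 0.5, -0.3]
gripper_width: 0.995
finger_force: 0.0
```

In the tool's units: -130 mm is -0.26, -110 mm is -0.22.

servo_tool(deltas="0 0 -0.03 0 0 0; 0 0 -0.09 0 0 0; 0 0 -0.16 0 0 0; 0 0 -0.22 0 0 0; 0 0 -0.26 0 0 0")

```text
time_s: 15.67
eef_pos: [0.5292, 0.0707, 0.3475]
ee_rot: [0.98, 0.198, 0.006, 0.001]
ft_force: [1.1, 0.4, 1.1]
gripper_width: 0.997
finger_force: 0.0
```

```bash
python3 go.py 553 -321.5 340 -30
```

```text
t 15.6667 pos [529.2  70.7 347.5] yaw -67.21 q [-0.98  0.31  0.9   1.97 -0.29  0.98 -1.12] F [1.1 0.4 1.1] w 85.1
delta [-130.1  370.8    7.8] [  0.47  -0.51 -37.21]
```

In the tool's units: 170 mm is 0.34, 140 mm is 0.28, -19 degrees is -0.4222.

servo_tool(deltas="-0.024 0.066 0 0 0 -0.1111; -0.048 0.136 0 0.0044 -0.0044 -0.2444; -0.072 0.208 0 0.0089 -0.0089 -0.3778; -0.096 0.28 0.004 0.0089 -0.0111 -0.4222; -0.116 0.34 0.004 0.0089 -0.0111 -0.4222")

```text
time_s: 16.08
eef_pos: [0.5404, -0.1108, 0.3432]
ee_rot: [0.934, 0.357, -0.001, -0.0]
ft_force: [0.5, -0.1, -0.3]
gripper_width: 0.994
finger_force: 0.0
```

```bash
python3 go.py 553 -321.5 340 -30
```

```text
t 16.0833 pos [ 540.4 -110.8  343.2] yaw -48.18 q [-0.59  0.36  0.86  1.93 -0.32  1.   -0.43] F [ 0.5 -0.1 -0.3] w 84.9
delta [-131.1  165.4    3.2] [ -0.09   0.09 -18.18]
```

In the tool's units: 157 mm is 0.314, 132 mm is 0.264, -18 degrees is -0.4.

servo_tool(deltas="-0.05 0.064 0 0 0 -0.1111; -0.104 0.132 0.002 0 0 -0.2222; -0.16 0.2 0.004 0 0 -0.3333; -0.21 0.264 0.006 0 0 -0.4; -0.248 0.314 0.006 0 0 -0.4")

```text
time_s: 16.5
eef_pos: [0.5522, -0.3111, 0.3398]
ee_rot: [0.867, 0.499, -0.001, -0.0]
ft_force: [-0.4, 0.9, 0.5]
gripper_width: 0.992
finger_force: 0.0
```

servo_tool(deltas="0 0 0 0 0 0; 0 0 0 0 0 0; 0 0 0 0 0 0; 0 0 0 0 0 0; 0 0 0 0 0 0")

```text
time_s: 16.92
eef_pos: [0.5542, -0.3052, 0.3395]
ee_rot: [0.866, 0.5, -0.001, -0.001]
ft_force: [0.6, -0.6, 0.4]
gripper_width: 0.996
finger_force: 0.0
```

```bash
python3 go.py 553 -321.5 262 -30; python3 - <<'E'
from foot import *
from plant import optics
for n,b in (("scene",(290,150,350,270)),("top",(240,220,340,300))):
    c=optics.camera(n); foottop(c,.083,b); pickle.dump(c,open(n+"2.pkl","wb"))
    cv2.imwrite(f"pics/{n}2.png",c["img"][:,:,::-1])
E
```

```text
t 16.9167 pos [ 554.2 -305.2  339.5] yaw -29.95 q [-0.15  0.51  0.77  1.73 -0.4   1.07  0.23] F [ 0.6 -0.6  0.4] w 85.1
delta [-14.8   7.4  77.5] [-0.19 -0.01  0.05]
n 197 z 0.0815 c [528.1  73.3] sz [36.5 27.2] a 21.4 mean [528.6  73. ]
n 168 z 0.0843 c [529.4  74.2] sz [36.6 23.7] a 23.7 mean [529.4  74.1]
```

View pics/top2.png

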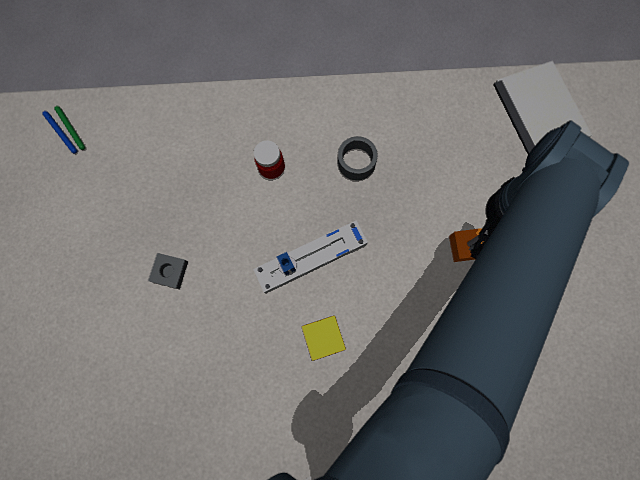

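The top view shows the foot standing crosswise in the rail at (286,264), the park block empty and the bystanders unmoved. The rod is at (480,240), next to the gripper. Next I grasp it.

In the tool's units: 55 mm is 0.11, 35 mm is 0.07, -0.2 degrees is -0.0044.

servo_tool(deltas="-0.014 0.008 0 -0.0044 0 0; -0.03 0.016 0 -0.0044 0 0; -0.03 0.016 0.03 -0.0044 0 0; -0.03 0.016 0.07 -0.0044 0 0; -0.03 0.016 0.11 -0.0044 0 0")

```text
time_s: 17.43
eef_pos: [0.5522, -0.3256, 0.2841]
ee_rot: [0.867, 0.498, 0.0, 0.002]
ft_force: [0.4, 0.2, -0.8]
gripper_width: 0.997
finger_force: 0.0
```

In the tool's units: 18 mm is 0.036, 16 mm is 0.032.

servo_tool(deltas="0 0 0.02 0 0 0; 0 0 0.032 0 0 0; 0 0 0.036 0 0 0; 0 0 0.036 0 0 0; 0 0 0.036 0 0 0")

```text
time_s: 17.85
eef_pos: [0.5529, -0.3251, 0.2678]
ee_rot: [0.867, 0.499, 0.0, 0.002]
ft_force: [0.5, -0.6, -0.5]
gripper_width: 0.997
finger_force: 0.0
```

```bash
python3 go.py 553 -322 261 -30
```

```text
t 17.85 pos [ 552.9 -325.1  267.8] yaw -30.17 q [-0.07  0.61  0.71  1.75 -0.48  0.95  0.31] F [ 0.5 -0.6 -0.5] w 85.1
delta [ 2.8 -1.5  6.8] [ 0.17  0.08 -0.17]
```

In the tool's units: 6.5 mm is 0.013, 3 mm is 0.006, 0.2 degrees is 0.0044.

servo_tool(deltas="0.003 -0.0014 0.006 0.0044 0 0; 0.006 -0.003 0.013 0.0044 0 0; 0.006 -0.003 0.013 0.0044 0 0; 0.006 -0.003 0.013 0.0044 0 0; 0.006 -0.003 0.013 0.0044 0 0")

```text
time_s: 18.27
eef_pos: [0.5529, -0.3212, 0.2606]
ee_rot: [0.867, 0.499, -0.001, -0.001]
ft_force: [-0.7, 0.3, 0.4]
gripper_width: 0.995
finger_force: 0.0
```

servo_tool(deltas="0 0 0 0 0 0; 0 0 0 0 0 0; 0 0 0 0 0 0; 0 0 0 0 0 0; 0 0 0 0 0 0", jaw=0, grip_force=60)

```text
time_s: 18.68
eef_pos: [0.5528, -0.3214, 0.2604]
ee_rot: [0.867, 0.499, -0.001, -0.001]
ft_force: [0.7, -0.2, -0.3]
gripper_width: 0.29
finger_force: 0.0
```

servo_tool(deltas="0 0 0 0 0 0; 0 0 0 0 0 0; 0 0 0 0 0 0; 0 0 0 0 0 0; 0 0 0 0 0 0")

```text
time_s: 19.1
eef_pos: [0.5529, -0.3214, 0.2606]
ee_rot: [0.867, 0.499, -0.001, -0.001]
ft_force: [0.5, -0.1, 1.9]
gripper_width: 0.124
finger_force: 58.4
```

```bash
python3 go.py 553 -322 261 -30
```

```text
t 19.1 pos [ 552.9 -321.4  260.6] yaw -30.16 q [-0.07  0.62  0.7   1.76 -0.48  0.95  0.31] F [ 0.5 -0.1  1.9] w 10.5
delta [-0.5  0.4 -0.4] [-0.11  0.07 -0.16]
```

In the tool's units: -105 mm is -0.21, -80 mm is -0.16.

servo_tool(deltas="0 0 -0.02 0 0 0; 0 0 -0.06 0 0 0; 0 0 -0.11 0 0 0; 0 0 -0.16 0 0 0; 0 0 -0.21 0 0 0")

```text
time_s: 19.52
eef_pos: [0.5526, -0.3212, 0.3666]
ee_rot: [0.867, 0.499, -0.002, -0.001]
ft_force: [0.4, -0.2, -0.9]
gripper_width: 0.12
finger_force: 58.8
```

```bash
python3 go.py 528.9 73 362 -30
```

```text
t 19.5167 pos [ 552.6 -321.2  366.6] yaw -30.18 q [-0.13  0.5   0.78  1.69 -0.38  1.12  0.24] F [ 0.4 -0.2 -0.9] w 10.2
delta [ 328.8 -218.6    4.9] [-0.21  0.08 -0.18]
```

In the tool's units: 155 mm is 0.31, 124 mm is 0.248, -0.2 degrees is -0.0044.

servo_tool(deltas="0.05 -0.034 0 0 0 0; 0.116 -0.078 0 -0.0022 0 0; 0.182 -0.122 0.002 -0.0044 0.0022 0; 0.248 -0.166 0.004 -0.0044 0.0022 0; 0.31 -0.206 0.006 -0.0044 0.0022 0")

```text
time_s: 19.93
eef_pos: [0.541, -0.1335, 0.3627]
ee_rot: [0.867, 0.499, 0.001, -0.0]
ft_force: [1.1, 0.4, -1.4]
gripper_width: 0.123
finger_force: 58.9
```

In the tool's units: 150 mm is 0.3, 128 mm is 0.256.

servo_tool(deltas="0.066 -0.044 0 0 0 0; 0.132 -0.088 0 0 0 0; 0.196 -0.13 0.002 0 0 0; 0.256 -0.17 0.002 0 0 0; 0.3 -0.2 0.002 0 0 0")

```text
time_s: 20.35
eef_pos: [0.5299, 0.0482, 0.3616]
ee_rot: [0.866, 0.5, 0.001, -0.001]
ft_force: [0.7, 0.6, -1.0]
gripper_width: 0.12
finger_force: 58.9
```

servo_tool(deltas="0 0 0 0 0 0; 0 0 0 0 0 0; 0 0 0 0 0 0; 0 0 0 0 0 0; 0 0 0 0 0 0")

```text
time_s: 20.77
eef_pos: [0.5308, 0.0423, 0.3616]
ee_rot: [0.868, 0.497, 0.0, 0.001]
ft_force: [-0.9, -0.7, -1.4]
gripper_width: 0.124
finger_force: 58.9
```

```bash
python3 go.py 528.9 73 362 -30
```

```text
t 20.7667 pos [530.8  42.3 361.6] yaw -30.37 q [-0.81  0.25  0.75  1.95 -0.2   1.01 -0.5 ] F [-0.9 -0.7 -1.4] w 10.6
delta [ 25.5 -17.1  -0.4] [ 0.09 -0.01 -0.37]
```

In the tool's units: 25.5 mm is 0.051, 18 mm is 0.036, -0.3 degrees is -0.0067.

servo_tool(deltas="0.018 -0.012 0 0 0 0; 0.036 -0.024 0 0 0 0; 0.051 -0.034 0 0.0022 0 -0.0067; 0.051 -0.034 0 0.0022 0 -0.0067; 0.051 -0.034 0 0.0022 0 -0.0067")

```text
time_s: 21.18
eef_pos: [0.5288, 0.0766, 0.3613]
ee_rot: [0.865, 0.502, -0.0, -0.0]
ft_force: [0.4, -0.0, -0.1]
gripper_width: 0.122
finger_force: 58.9
```

servo_tool(deltas="0 0 0 0 0 0; 0 0 0 0 0 0; 0 0 0 0 0 0; 0 0 0 0 0 0; 0 0 0 0 0 0")

```text
time_s: 21.6
eef_pos: [0.5289, 0.0746, 0.3614]
ee_rot: [0.866, 0.501, 0.0, -0.0]
ft_force: [-0.3, -0.2, -1.6]
gripper_width: 0.125
finger_force: 58.9
```

```bash
python3 go.py 528.9 73 362 -30; python3 - <<'E'
from foot import *
from plant import optics
n="scene"; c=optics.camera(n); pickle.dump(c,open("scene3.pkl","wb"))
foottop(c,.083,(290,150,350,270))
P=cloud(c); q=P[120:270,280:360].reshape(-1,3); q=q[(abs(q[:,0]-.5289)<.014)&(abs(q[:,1]-.073)<.014)&(q[:,2]>.095)&(q[:,2]<.185)]
for lo in np.arange(.095,.185,.01):
    s=q[(q[:,2]>lo)&(q[:,2]<=lo+.01)]
    if len(s)>4:
        f=lambda v: np.hypot(s[:,0]-v[0],s[:,1]-v[1])-.006
        from scipy.optimize import least_squares
        print(round(lo,3),len(s),(least_squares(f,s[:,:2].mean(0)+[-.003,.003],loss="soft_l1",f_scale=.001).x*1000).round(1))
im=c["img"][140:260,270:370,::-1]; cv2.imwrite("pics/rod.png",np.clip(cv2.resize(im,(500,600),interpolation=cv2.INTER_CUBIC)*1.5,0,255).astype(np.uint8))
E
```

```text
t 21.6 pos [528.9  74.6 361.4] yaw -29.9 q [-0.85  0.25  0.73  1.95 -0.2   1.01 -0.56] F [-0.3 -0.2 -1.6] w 10.7
delta [-1.4  0.8 -0.6] [-0.03 -0.03  0.1 ]
n 126 z 0.0815 c [527.9  73.6] sz [33.2 23.5] a 22.1 mean [528.2  73.3]
0.105 26 [529.1  74.7]
0.115 30 [528.6  74.9]
0.125 33 [528.8  75.1]
0.135 32 [528.8  75. ]
0.145 31 [528.8  75.1]
0.155 31 [528.8  74.7]
0.165 36 [528.8  74.8]
0.175 16 [528.2  74.9]
```

View pics/rod.png

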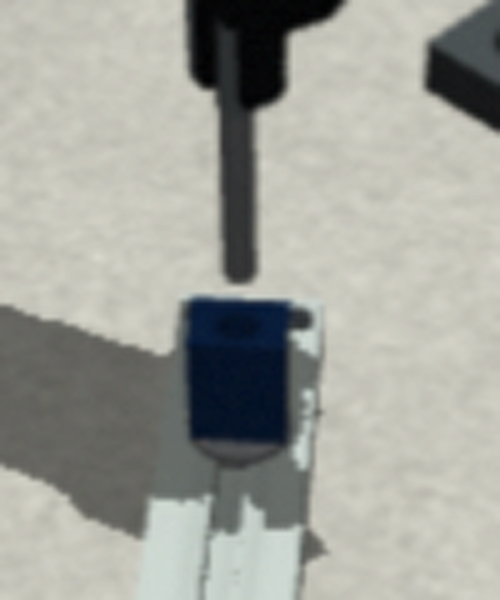

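The crop shows the rod hanging upright above the socket, with its tip at about (318,195) and the mouth at (317,205). It needs about 1.7 mm of correction, then I lower it.

In the tool's units: 19 mm is 0.038, -1.7 mm is -0.0034.

servo_tool(deltas="-0.002 0.0002 0.006 0 0 0; -0.0034 0.0004 0.014 0 0 0; -0.0034 0.0004 0.024 0 0 0; -0.0034 0.0004 0.032 0 0 0; -0.0034 0.0004 0.038 0 0 0")

```text
time_s: 22.07
eef_pos: [0.5279, 0.0735, 0.3415]
ee_rot: [0.865, 0.501, -0.001, -0.0]
ft_force: [0.2, -0.0, -2.0]
gripper_width: 0.119
finger_force: 58.9
```

servo_tool(deltas="0 0 0 0 0 0; 0 0 0 0 0 0; 0 0 0 0 0 0; 0 0 0 0 0 0; 0 0 0 0 0 0")

```text
time_s: 22.48
eef_pos: [0.5283, 0.0734, 0.3427]
ee_rot: [0.865, 0.501, 0.0, -0.0]
ft_force: [0.7, -0.1, 0.0]
gripper_width: 0.121
finger_force: 58.9
```

```bash
python3 go.py 528.2 73 292 -30
```

```text
t 22.4833 pos [528.3  73.4 342.7] yaw -29.86 q [-0.84  0.28  0.72  1.96 -0.22  0.98 -0.54] F [ 0.7 -0.1  0. ] w 10.3
delta [-0.5  0.1 50.7] [-0.01 -0.05  0.14]
```

In the tool's units: 10 mm is 0.02, 8 mm is 0.016.

servo_tool(deltas="-0.0008 0 0.004 0 0 0; -0.0008 0 0.008 0 0 0; -0.0008 0 0.012 0 0 0; -0.0008 0 0.016 0 0 0; -0.0008 0 0.02 0 0 0")

```text
time_s: 22.9
eef_pos: [0.5279, 0.0732, 0.3321]
ee_rot: [0.865, 0.501, 0.0, -0.0]
ft_force: [-1.3, -0.2, -0.2]
gripper_width: 0.127
finger_force: 58.9
```

In the tool's units: 5 mm is 0.01, 4 mm is 0.008.

servo_tool(deltas="0 0 0.002 0 0 0; 0 0 0.004 0 0 0; 0 0 0.006 0 0 0; 0 0 0.008 0 0 0; 0 0 0.01 0 0 0")

```text
time_s: 23.32
eef_pos: [0.5281, 0.0731, 0.3274]
ee_rot: [0.865, 0.501, 0.0, -0.0]
ft_force: [0.0, 1.2, -1.3]
gripper_width: 0.123
finger_force: 58.9
```

Entered the socket by about 10 mm with no force, so I continue down.

In the tool's units: 17 mm is 0.034, 14 mm is 0.028.

servo_tool(deltas="0 0 0.006 0 0 0; 0 0 0.014 0 0 0; 0 0 0.022 0 0 0; 0 0 0.028 0 0 0; 0 0 0.034 0 0 0")

```text
time_s: 23.73
eef_pos: [0.5279, 0.0732, 0.3099]
ee_rot: [0.865, 0.501, -0.0, -0.0]
ft_force: [0.8, 0.1, -1.2]
gripper_width: 0.125
finger_force: 58.9
```

In the tool's units: 13 mm is 0.026, 11 mm is 0.022.

servo_tool(deltas="0 0 0.006 0 0 0; 0 0 0.012 0 0 0; 0 0 0.018 0 0 0; 0 0 0.022 0 0 0; 0 0 0.026 0 0 0")

```text
time_s: 24.15
eef_pos: [0.528, 0.0732, 0.2972]
ee_rot: [0.865, 0.501, 0.0, -0.0]
ft_force: [0.7, 0.8, -0.0]
gripper_width: 0.122
finger_force: 58.9
```

```bash
python3 go.py 528.2 73 292 -30
```

```text
t 24.15 pos [528.   73.2 297.2] yaw -29.86 q [-0.81  0.35  0.69  2.   -0.29  0.89 -0.48] F [ 0.7  0.8 -0. ] w 10.4
delta [-0.   0.3  5.2] [-0.03 -0.03  0.14]
```

In the tool's units: 6 mm is 0.012, 5 mm is 0.01.

servo_tool(deltas="0 0 0.003 0 0 0; 0 0 0.006 0 0 0; 0 0 0.008 0 0 0; 0 0 0.01 0 0 0; 0 0 0.012 0 0 0")

```text
time_s: 24.57
eef_pos: [0.5285, 0.0731, 0.2924]
ee_rot: [0.865, 0.501, 0.0, -0.001]
ft_force: [-2.2, 0.7, 10.4]
gripper_width: 0.126
finger_force: 60.0
```

servo_tool(deltas="0 0 0 0 0 0; 0 0 0 0 0 0; 0 0 0 0 0 0; 0 0 0 0 0 0; 0 0 0 0 0 0")

```text
time_s: 24.98
eef_pos: [0.5284, 0.0731, 0.2924]
ee_rot: [0.865, 0.501, 0.0, -0.001]
ft_force: [-1.7, 0.7, 5.6]
gripper_width: 0.125
finger_force: 59.8
```

Bottomed at z = 292.4, against 292.6 expected. I'll release and rise.

In the tool's units: -0.5 mm is -0.001.

servo_tool(deltas="0 0 -0.001 0 0 0; 0 0 -0.001 0 0 0; 0 0 -0.001 0 0 0; 0 0 -0.001 0 0 0; 0 0 -0.001 0 0 0", jaw=85)

```text
time_s: 25.4
eef_pos: [0.5279, 0.073, 0.2917]
ee_rot: [0.865, 0.501, -0.0, -0.0]
ft_force: [-0.2, 0.5, -0.2]
gripper_width: 0.824
finger_force: 0.0
```

servo_tool(deltas="0 0 0 0 0 0; 0 0 0 0 0 0; 0 0 0 0 0 0; 0 0 0 0 0 0; 0 0 0 0 0 0")

```text
time_s: 25.82
eef_pos: [0.528, 0.0731, 0.2919]
ee_rot: [0.865, 0.501, 0.0, -0.0]
ft_force: [0.3, 0.5, -0.7]
gripper_width: 0.995
finger_force: 0.0
```

In the tool's units: -110 mm is -0.22, -90 mm is -0.18.

servo_tool(deltas="0 0 -0.03 0 0 0; 0 0 -0.08 0 0 0; 0 0 -0.13 0 0 0; 0 0 -0.18 0 0 0; 0 0 -0.22 0 0 0")

```text
time_s: 26.23
eef_pos: [0.5283, 0.0727, 0.4038]
ee_rot: [0.866, 0.501, 0.001, -0.0]
ft_force: [1.2, 0.7, 0.9]
gripper_width: 0.994
finger_force: 0.0
```

In the tool's units: -130 mm is -0.26, -110 mm is -0.22.

servo_tool(deltas="-0.04 0.02 0 0 0 0; -0.1 0.05 0 0 0 0; -0.16 0.08 0 0 0 0; -0.22 0.12 0 0 0 0; -0.26 0.14 0 0 0 0")

```text
time_s: 26.65
eef_pos: [0.5235, -0.0786, 0.4023]
ee_rot: [0.866, 0.499, 0.0, 0.001]
ft_force: [0.1, -1.2, -1.1]
gripper_width: 0.994
finger_force: 0.0
```

servo_tool(deltas="0 0 0 0 0 0; 0 0 0 0 0 0; 0 0 0 0 0 0; 0 0 0 0 0 0; 0 0 0 0 0 0")

```text
time_s: 27.07
eef_pos: [0.5242, -0.0726, 0.4016]
ee_rot: [0.865, 0.503, 0.0, -0.001]
ft_force: [0.0, 0.3, 0.3]
gripper_width: 0.993
finger_force: 0.0
```

```bash
python3 go.py 528.2 73 292 -30; python3 - <<'E'
from foot import *
from plant import optics
m=np.zeros((480,640*1,3),np.uint8)
c=optics.camera("scene"); P=cloud(c)
foottop(c,.082,(290,150,350,270))
q=P[100:270,280:360].reshape(-1,3); q=q[(abs(q[:,0]-.5280)<.02)&(abs(q[:,1]-.073)<.02)&(q[:,2]>.09)&(q[:,2]<.25)]
print("rod top",np.percentile(q[:,2],99).round(4)); 
for lo,hi in((.09,.11),(.155,.175)): print((q[(q[:,2]>lo)&(q[:,2]<hi)].mean(0)*1000).round(1))
cv2.imwrite("pics/end.png",c["img"][:,:,::-1])
E
```

```text
t 27.0667 pos [524.2 -72.6 401.6] yaw -29.67 q [-0.68  0.2   0.84  1.92 -0.17  1.09 -0.3 ] F [0.  0.3 0.3] w 84.8
delta [128.4 -68.5 109.8] [-0.06 -0.04  0.33]
n 155 z 0.0814 c [528.   73.6] sz [36.3 27.5] a 21.6 mean [529.2  72.5]
rod top 0.1781
[530.4  69.3 100.1]
[530.4  69.8 165.7]
```

View pics/end.png

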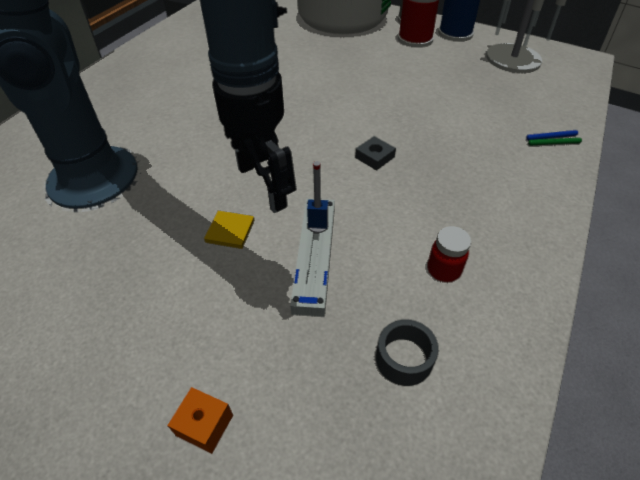

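The rod stands upright in the foot at (317,165)–(317,210), the rack and park block are empty, and the bystanders are where they were. The rod top reads 178 mm, which matches 28 + 10 + 140.

```bash
python3 -c "
from plant import order;print(order.finish_job())"
```

```text
the job is handed in; nothing more can be done
None
```

The foot is locked crosswise in the rail, the rod is fully home in its socket and released, and I handed the job in at about 27 s; the hand-in gave no verdict back.

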